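Tap the wooden handle back into the burger press

TASK

The burger press has come out of the oven without its wooden handle. Stand the handle's tapered shank lightly in the socket of the press and let go, then tap it home from above with the beech pounder, gently enough not to split the wood but until it is wedged so firmly that friction alone holds it; stand the pounder back upright on the worktop. Then carry the press by its handle to the small empty board, set it down there softly, and leave everything else where it stands.

Things in the scene. Friction and masses are not known exactly. Their poses are not given: they have to be found in the camera images.
- press: Burger press, loose, about 0.7 kg: dark cast round plate 116 mm across, 9 mm thick, flat below, with six short ribs; in its middle an upright round boss 54 mm across, its top 44 mm above the underside, holding the tapered socket. Origin: centre of the underside, z up along the socket's axis; stands on the worktop
- socket (a point): Centre of the socket's mouth, on the press's axis, 44 mm above its underside. The socket narrows like the handle's shank (8 mm in 34) and is 35 mm deep: 32 mm across at the mouth, lined with eight light springy brass lips there and, deeper, a stiff brass ring that wedges the shank
- handle: Turned wooden handle, loose, 0.1 kg, 101 mm long, standing on the small end of its shank: pale tapered shank 22 mm across at its bevelled end, 28 mm at 4.5 mm, 35 mm at 34 mm up; brass ferrule 37 mm across to 44 mm; straight dark grip 34 mm across from 44 to 84 mm (hold it with the TCP about 70 mm above the end); head 41 mm across. Origin: centre of the shank's small end, z towards the head
- handle_top (a point): Centre of the head's flat top, 101 mm above the shank's end: tap here. Let in with 1 to 4 N the shank's end rests 18 to 24 mm above the press's underside. Tapped, it first sinks easily (under 8 N), 0 to 12 mm, unseen and different each time (wear), then bites: 1 mm more takes 20 N. Driven with under 16 N it slips out on lifting; 20 to 28 N holds. Above 33 N the wood splits
- pounder: Pale beech pounder, loose, about 0.2 kg, 130 mm tall, standing upright on the worktop: flat round foot 52 mm across and 34 mm high, straight stem 27 mm across from 48 to 106 mm (hold it with the TCP about 95 mm above the foot), knob 34 mm across at the top. Origin: centre of the foot's flat underside, z up
- board: Small empty dark wooden board with rounded outline on short feet, 176 mm across (not the long one with cup and bowl), loose, 0.8 kg, standing on the worktop. Origin: centre of its underside at worktop height; flat top 42 mm above it
- mill: dark wooden pepper mill, 58 mm across, 160 mm tall; loose bystander behind the work. Origin: centre of its underside
- cellar: white lidded salt cellar, 78 x 70 x 62 mm; loose bystander behind the work. Origin: centre of its underside
- spice_a: small glass spice jar with black lid, pale brown spice, 44 mm across, 92 mm tall; loose bystander behind the work. Origin: centre of its underside
- spice_b: small glass spice jar with black lid, red spice, 44 mm across, 92 mm tall; loose bystander behind the work. Origin: centre of its underside
- honey: glass honey jar with black lid, 65 mm across, 86 mm tall; loose bystander behind the work. Origin: centre of its underside
Mind the look-alikes: they are no part of the job. Leave any green look-alike of the pounder alone. What is shaped like the handle but pink is not meant.

How it is judged:
By the outcome, as a careful person would: the job done as asked, in the order asked, and still so for the second after the job is handed in, with the robot touching nothing.
It also fails if it takes over 70 s, if anything falls off the work surface, if the arm or the gripper's body presses on something with over 40 N, if the wrist force passes 120 N, or if a joint passes its speed limit or range.

ROBOT

A 7-joint arm with a two-finger parallel gripper is mounted at the origin on a cart in front of the work surface, level with it; the furniture and walls round the work are solid. World frame = base frame: x ahead of the robot, y to its left, z up, the work surface at z = 0. Lengths are in m, angles in rad, forces in N, time in s.
With the tool pointing down it reaches from about 0.4 to 0.9 m from the base axis. Payload 5.5 kg.
Tool frame: the origin (TCP) lies between the finger pads, 19 mm behind the fingertips; this is the grasp point; z points along the fingers, y is the line along which they close (so a half turn about z gives the same grasp; the last joint's range is limited). The gripper opens to 92 mm and grips with 3 to 60 N. Pads are 19 mm wide; open, the fingers measure 130 mm over their backs; the gripper's body (75 mm by 190 mm) begins 47 mm behind the grasp point.
Start: joints at [1.414, 0.501, -0.427, 1.55, 0.221, 1.138, -0.21], TCP at [0.265, -0.594, 0.246] pointing down, gripper open.
Joint ranges: [-2.88, 2.88], [-0.31, 2.03], [-1.54, 1.56], [0.2, 2.42], [-1.41, 4.55], [0.19, 2.02], [-2.57, 2.57]. Speed limits (rad/s): [2.57, 2.57, 3.14, 3.14, 3.14, 3.14, 3.14].

INTERFACE

Orientations are given as [roll, pitch, yaw] about the fixed x, y, z axes, in that order (R = Rz(yaw) Ry(pitch) Rx(roll)).
In Python, from workcell import arm gives the robot as it stands.
- The arm moves only by the shell command python3 -m crank 'ROWS' [FORCE]. ROWS is a JSON object of lists of equal length, an entry for each row: "grip": the opening, from 0 (shut) to 1 (fully open); "xyz": the shift along the tool's x, y, z in mm, a list of three; "turn": the turn, a rotation vector about the tool's x, y, z in rad, a list of three. A call has exactly 5 rows; each row shifts and turns the commanded pose from where the row before left it, along the tool's axes as they then stand; what a row does not reach is not made up. A row lasts 1/8 s, in which the tool goes at most 62.5 mm and 10.7 degrees, less where a joint would pass 70% of its speed; a pose out of reach is approached as far as the arm can. A call with a gripper value outside its range is refused whole. The fingers move at their own pace and stop on an object; FORCE is the grip in N (left out, the last holds). Time passes only in rows, so rows that do not move let the fingers close, or fill a call up. It gives the time, the measured TCP pose, the force, the opening and the grip force at its end, in the units of the state.
- arm.get_obs(): the state, without advancing time (a new reading comes with each control period).
- arm.snapshot(name): name is "scene" or "side" or "wrist"; returns a dict with "img" (400x640x3 uint8, red, green, blue), "z_map" (400x640 float32, m along the optical axis (not along the pixel's ray), 0 where there is no reading), "vertical_fov" (degrees; the focal length in pixels is half the picture's height over the tangent of half this angle, whatever the lens; pixels are square), "cx", "cy" (the principal point, pixels), "distortion" ([k1, k2, p1, p2, k3] as OpenCV has them; the pictures are not rectified), "T" (4x4, takes a point from camera to world coordinates); the wrist camera has in their place "hand_eye" (4x4, takes a point from camera to tool coordinates, whose origin is the TCP and whose axes are the flange's). Camera axes: x right, y down, z forward; pixel columns grow to the right and rows downward; lengths in m; the calibration is good to about 2 mm. A picture is of the moment at which its call begins: read the wrist's pose just before it.
- arm.finish_job(): hands the job in; it is judged then, once.
The state is a dict: "clock": time; "q": joint angles; "dq": joint speeds; "effort": joint torques, N m; "eef_pos": TCP position; "orientation": TCP orientation; "wrist_force": force on the tool from outside, world axes, zero at the start; "torque": the same for the moment, N m; "grip_width": finger opening in m; "gripper_force": force on a finger pad.
Only numpy, scipy, OpenCV 4.12 (cv2) and the standard library are available. Lean on these libraries where they do the work, as an engineer would, in place of code of your own. Each camera call takes 0.05 s, during which the arm holds its last target. There are 200 camera calls.

## Working session

There is one attempt and no reset: what is moved stays moved. The work goes in short steps, Python scripts to look and compute and a shell command to move; the robot and the scene stay as the last step left them, time stands still between calls to the robot, and variables do not carry over. Pictures are saved under pics/ and viewed, at most 10 in all, crops included, and the job is handed in when it is done.

```bash
mkdir -p pics; ls; cat > h.py <<'E'
import numpy as np, cv2
from workcell import arm
from scipy.spatial.transform import Rotation as R
def cam(name):
    o=arm.get_obs(); s=arm.snapshot(name)
    if 'T' in s: T=np.array(s['T'])
    else:
        W=np.eye(4); W[:3,:3]=R.from_euler('xyz',o['orientation']).as_matrix(); W[:3,3]=o['eef_pos']; T=W@np.array(s['hand_eye'])
    f=200/np.tan(np.radians(s['vertical_fov'])/2)
    K=np.array([[f,0,s['cx']],[0,f,s['cy']],[0,0,1.]])
    return s,T,K,np.array(s['distortion'],float)
def cloud(s,T,K,D):
    v,u=np.mgrid[:400,:640]
    p=cv2.undistortPoints(np.stack([u,v],-1).reshape(-1,1,2).astype(np.float64),K,D).reshape(400,640,2)
    z=s['z_map'].astype(float)
    P=np.dstack([p*z[...,None],z])@T[:3,:3].T+T[:3,3]
    P[z==0]=np.nan
    return P
E
python3 - <<'E'
from h import *
o=arm.get_obs(); print(o)
for n in ['scene','side']:
    c=cam(n); P=cloud(*c); np.save(n+'.npy',P); np.save(n+'_img.npy',c[0]['img']); cv2.imwrite(f'pics/{n}0.png',c[0]['img'][...,::-1]); print(n,c[1].round(3).tolist())
E
```

```text
pics
{'clock': 0.0, 'q': array([ 1.41421063,  0.50183877, -0.42676149,  1.55144861,  0.22082842,
        1.13826929, -0.21033222]), 'dq': array([ 6.02117300e-04,  9.82391293e-04, -1.81698320e-03, -1.33714963e-03,
        2.49654385e-04, -4.28871862e-04,  5.64579880e-05]), 'effort': array([-4.46370041e-04, -5.66585505e+01, -5.81576362e+00, -2.79109687e+01,
       -6.85690879e-02,  3.09436605e-02,  2.16254957e-04]), 'eef_pos': array([ 0.26458684, -0.59299745,  0.24448196]), 'orientation': array([-3.13968732e+00, -3.12522409e-05,  4.19793903e-01]), 'wrist_force': array([-0.63139143, -0.02922971, -1.04287182]), 'torque': array([-0.02289202,  0.00262941,  0.01435317]), 'gripper_force': 0.0, 'grip_width': 0.09193587602873876}
scene [[-0.663, -0.597, 0.452, 0.013], [-0.749, 0.527, -0.401, 0.505], [0.002, -0.604, -0.797, 1.004], [0.0, 0.0, 0.0, 1.0]]
side [[-0.464, -0.681, 0.567, -0.142], [-0.886, 0.362, -0.291, 0.385], [-0.007, -0.637, -0.771, 1.008], [0.0, 0.0, 0.0, 1.0]]
```

View pics/scene0.png

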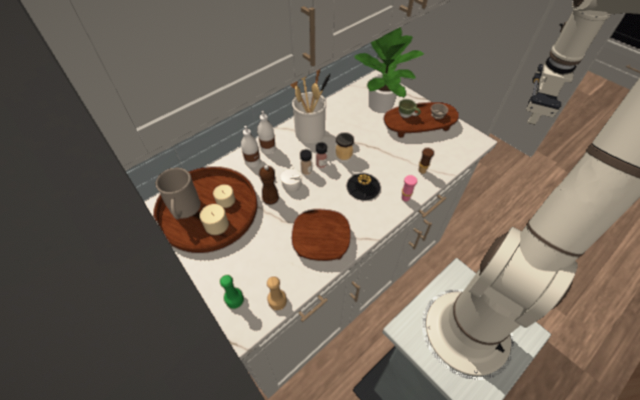

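View pics/side0.png

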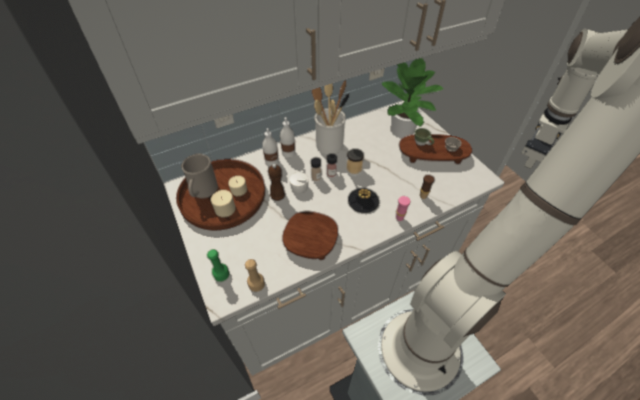

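The scene picture shows:
- **Handle:** the candidates are the dark grip with brass and pale shank at (426,160) and the pink one at (409,187). The dark one is meant, because pink is excluded.
- **Pounder:** the candidates are pale beech at (276,292) and green at (232,291). The beech one is meant.
- **Press:** at (364,185).
- **Board:** the small empty one is at (321,234). The long one with cup and bowl is at (421,117).

I'll confirm with one enlarged crop and measure.

```bash
python3 - <<'E'
from h import *
im=cv2.imread('pics/scene0.png')
a=cv2.resize(im[140:215,340:450],None,fx=5,fy=5,interpolation=cv2.INTER_CUBIC)
b=cv2.resize(im[265:320,210:300],None,fx=4,fy=4,interpolation=cv2.INTER_CUBIC)
c=np.zeros((600,550,3),np.uint8); c[:375]=a; c[375:595,:360]=b
cv2.imwrite('pics/crop.png',c)
boxes={'scene':dict(handle=(415,145,438,176),pink=(398,172,420,205),press=(342,165,386,202),pounder=(264,272,292,312),green=(218,270,246,312),board=(288,206,354,262)),
'side':dict(handle=(417,172,437,202),pink=(394,192,412,224),press=(345,180,382,214),pounder=(244,256,268,294),green=(206,246,232,284),board=(278,208,342,262))}
for n,bb in boxes.items():
    P=np.load(n+'.npy'); 
    g=P[...,2]; flat=P[(abs(g)<.01)]; print(n,'table z',np.median(flat[:,2]).round(4))
    for k,(x0,y0,x1,y1) in bb.items():
        q=P[y0:y1,x0:x1].reshape(-1,3); q=q[q[:,2]>.008]; q=q[np.isfinite(q[:,0])]
        zt=np.percentile(q[:,2],98)
        t=q[q[:,2]>zt-.012]
        print(n,k,'top',zt.round(4),len(t),'topc',((t.min(0)+t.max(0))/2)[:2].round(4),t.mean(0)[:2].round(4),'all',((np.percentile(q,1,axis=0)+np.percentile(q,99,axis=0))/2)[:2].round(4))
E
```

```text
scene table z -0.0002
scene handle top 0.1026 102 topc [ 0.4309 -0.3483] [ 0.4303 -0.3448] all [ 0.4312 -0.3465]
scene pink top 0.1026 130 topc [ 0.3921 -0.2111] [ 0.3904 -0.2084] all [ 0.3909 -0.2097]
scene press top 0.0458 138 topc [ 0.52   -0.1435] [ 0.5193 -0.1409] all [ 0.5188 -0.1407]
scene pounder top 0.1307 143 topc [0.3906 0.3215] [0.3897 0.3223] all [0.3879 0.3221]
scene green top 0.1302 147 topc [0.4734 0.4064] [0.4706 0.4067] all [0.468  0.4067]
scene board top 0.0454 2586 topc [0.459 0.102] [0.4561 0.1055] all [0.458  0.1037]
side table z -0.0001
side handle top 0.1033 94 topc [ 0.4303 -0.3436] [ 0.43   -0.3419] all [ 0.4309 -0.3431]
side pink top 0.1031 106 topc [ 0.3918 -0.2073] [ 0.3902 -0.2057] all [ 0.3912 -0.2069]
side press top 0.0458 121 topc [ 0.5168 -0.1428] [ 0.5168 -0.1413] all [ 0.5155 -0.1403]
side pounder top 0.1304 111 topc [0.3891 0.3228] [0.3872 0.323 ] all [0.3842 0.3233]
side green top 0.1298 109 topc [0.4713 0.4093] [0.4686 0.4091] all [0.4657 0.4086]
side board top 0.0459 2104 topc [0.4569 0.1025] [0.453  0.1045] all [0.4547 0.1036]
```

View pics/crop.png

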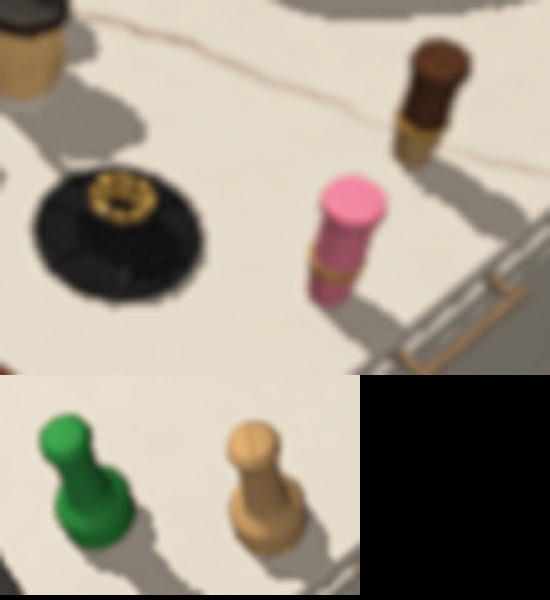

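The crop confirms my choices: dark grip with brass ferrule as the handle, beech pounder rather than green, and the press with its empty brass socket. Now moving over the handle.

```bash
python3 -m crank '{"grip":[1,1,1,1,1],"xyz":[[50,-32,11],[50,-32,11],[50,-32,11],[50,-32,11],[50,-32,11]],"turn":[[0,0,0],[0,0,0],[0,0,0],[0,0,0],[0,0,0]]}' 40
cat > go.py <<'E'
# shift in tool axes (mm) and yaw turn from here to a world target: python3 go.py x y z [yaw]
import sys
from h import *
def go(*t):
    o=arm.get_obs(); M=R.from_euler('xyz',o['orientation'])
    d=M.inv().apply((np.array(t[:3])-o['eef_pos'])*1000)
    print('shift',d.round(1),'tilt',M.as_matrix()[:2,2].round(4),'yaw',o['orientation'][2].round(4),'F',o['wrist_force'].round(2),'pos',o['eef_pos'].round(4),'t',round(o['clock'],2))
if __name__=='__main__': go(*map(float,sys.argv[1:4]))
E
python3 - <<'E'
from h import *
from go import go
c=cam('wrist'); P=cloud(*c); cv2.imwrite('pics/w1.png',c[0]['img'][...,::-1])
d=np.hypot(P[...,0]-.431,P[...,1]+.345)<.05
q=P[d&(P[...,2]>.085)&(P[...,2]<.12)]
(x,y),r=cv2.minEnclosingCircle((q[:,:2]*1000).astype(np.float32)); print(len(q),x,y,r,q.mean(0),np.percentile(q[:,2],95))
go(x/1000,y/1000,.07)
print(arm.get_obs()['q'].round(2))
E
```

```text
clock: 0.72
eef_pos: [0.4286, -0.3438, 0.19]
orientation: [-3.141, 0.0, 0.42]
wrist_force: [0.7, -0.3, 0.5]
grip_width: 0.0917
gripper_force: 0.0
2746 434.4071960449219 -348.8343200683594 20.58831214904785 [ 0.43605494 -0.34790923  0.09815663] 0.09975458606662238
shift [ -6.1  14.5 119. ] tilt [0.0019 0.0064] yaw 0.4303 F [ 2.66  5.65 -0.26] pos [ 0.4337 -0.3339  0.1891] t 0.78
[ 1.04  0.4  -0.53  1.86  0.24  0.95 -0.74]
```

```bash
python3 -m crank '{"grip":[1,1,1,1,1],"xyz":[[1,0,0],[0,0,0],[0,0,0],[0,0,0],[0,0,0]],"turn":[[0,0,0],[0,0,0],[0,0,0],[0,0,0],[0,0,0]]}'
python3 - <<'E'
from h import *
from go import go
c=cam('wrist'); P=cloud(*c)
d=np.hypot(P[...,0]-.431,P[...,1]+.345)<.05
q=P[d&(P[...,2]>.085)&(P[...,2]<.12)]
(x,y),r=cv2.minEnclosingCircle((q[:,:2]*1000).astype(np.float32)); print(len(q),x,y,r,q.mean(0),np.percentile(q[:,2],95))
go(x/1000,y/1000,.07)
E
```

```text
clock: 1.4
eef_pos: [0.4285, -0.3458, 0.1906]
orientation: [3.141, -0.0, 0.419]
wrist_force: [0.6, -0.2, -0.2]
grip_width: 0.0915
gripper_force: 0.0
2733 434.78863525390625 -348.6233825683594 20.34856414794922 [ 0.43608805 -0.34797544  0.09818437] 0.09982828327542484
shift [  4.4   5.2 120.6] tilt [ 0.0001 -0.0001] yaw 0.4189 F [-0.28 -0.26 -0.26] pos [ 0.4287 -0.3456  0.1906] t 1.45
```

```bash
python3 -m crank '{"grip":[1,1,1,1,1],"xyz":[[3,4,35],[0,0,35],[0,0,30],[0,0,20],[0,0,0]],"turn":[[0,0,0],[0,0,0],[0,0,0],[0,0,0],[0,0,0]]}'
python3 -m crank '{"grip":[0.25,0.25,0.25,0.25,0.25],"xyz":[[0,0,0],[0,0,0],[0,0,0],[0,0,0],[0,0,0]],"turn":[[0,0,0],[0,0,0],[0,0,0],[0,0,0],[0,0,0]]}' 25
```

```text
clock: 2.08
eef_pos: [0.4325, -0.3469, 0.0693]
orientation: [-3.139, 0.001, 0.42]
wrist_force: [-0.5, -0.1, 0.4]
grip_width: 0.0917
gripper_force: 0.0
clock: 2.7
eef_pos: [0.4333, -0.3477, 0.0707]
orientation: [3.141, -0.0, 0.42]
wrist_force: [0.9, -0.0, 0.2]
grip_width: 0.0461
gripper_force: 0.0
```

```bash
python3 -m crank '{"grip":[0,0,0,0,0],"xyz":[[0,0,0],[0,0,0],[0,0,0],[0,0,0],[0,0,0]],"turn":[[0,0,0],[0,0,0],[0,0,0],[0,0,0],[0,0,0]]}' 25
python3 -m crank '{"grip":[0,0,0,0,0],"xyz":[[0,0,-20],[0,0,-40],[0,0,-30],[0,0,0],[0,0,0]],"turn":[[0,0,0],[0,0,0],[0,0,0],[0,0,0],[0,0,0]]}'
python3 go.py 0.517 -0.142 0.16
```

```text
clock: 3.32
eef_pos: [0.4334, -0.3476, 0.0706]
orientation: [3.142, -0.0, 0.42]
wrist_force: [-0.5, -1.2, 1.1]
grip_width: 0.0398
gripper_force: 25.0
clock: 3.95
eef_pos: [0.4328, -0.3475, 0.1606]
orientation: [-3.142, 0.0, 0.42]
wrist_force: [-0.4, 0.0, -1.1]
grip_width: 0.0399
gripper_force: 25.0
shift [ 160.6 -153.4    0.6] tilt [-0.0004 -0.0001] yaw 0.4197 F [-0.45  0.04 -1.12] pos [ 0.4328 -0.3475  0.1606] t 3.95
```

```bash
python3 - <<'E'
from h import *
o=arm.get_obs()
s=cam('side'); w=cam('wrist'); c=cam('scene')
P=cloud(*c)
a=c[0]['img']
# project tcp to scene
T=np.linalg.inv(c[1]); p=T[:3,:3]@o['eef_pos']+T[:3,3]; uv=cv2.projectPoints(p.reshape(1,1,3),np.zeros(3),np.zeros(3),c[2],c[3])[0].ravel(); print(uv)
u,v=uv.astype(int)
cr=cv2.resize(a[v-30:v+40,u-35:u+35],(400,400),interpolation=cv2.INTER_CUBIC)
T=np.linalg.inv(s[1]); p=T[:3,:3]@o['eef_pos']+T[:3,3]; uv=cv2.projectPoints(p.reshape(1,1,3),np.zeros(3),np.zeros(3),s[2],s[3])[0].ravel()
u,v=uv.astype(int)
cr2=cv2.resize(s[0]['img'][v-30:v+40,u-35:u+35],(400,400),interpolation=cv2.INTER_CUBIC)
wi=cv2.resize(w[0]['img'],(320,200))
out=np.zeros((600,800,3),np.uint8); out[:400,:400]=cr; out[:400,400:]=cr2; out[400:,:320]=wi
cv2.imwrite('pics/held.png',out[...,::-1])
E
```

```text
[432.53894647 137.26573832]
```

View pics/held.png

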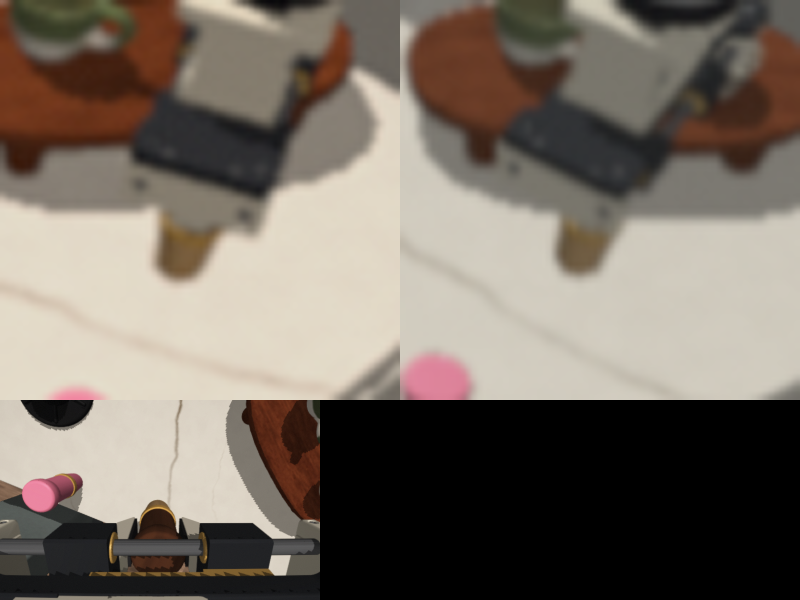

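The handle hangs upright in the fingers, with the shank pointing down at (185,250) in the left crop. Moving just short of the press to measure the socket with the wrist camera.

```bash
python3 -m crank '{"grip":[0,0,0,0,0],"xyz":[[20,-35,-5],[25,-43,-5],[25,-43,0],[15,-25,0],[5,-7,0]],"turn":[[0,0,0],[0,0,0],[0,0,0],[0,0,0],[0,0,0]]}'
python3 -m crank '{"grip":[0,0,0,0,0],"xyz":[[0,0,0],[0,0,0],[0,0,0],[0,0,0],[0,0,0]],"turn":[[0,0,0],[0,0,0],[0,0,0],[0,0,0],[0,0,0]]}'
cat > press.py <<'E'
from h import *
from go import go
for n in ['wrist','scene']:
    c=cam(n); P=cloud(*c); 
    d=np.hypot(P[...,0]-.517,P[...,1]+.142)<.08
    q=P[d&(P[...,2]>.036)&(P[...,2]<.052)]
    (x,y),r=cv2.minEnclosingCircle((q[:,:2]*1000).astype(np.float32)); print(n,len(q),x,y,r,np.median(q,axis=0))
    q=P[d&(P[...,2]>.005)&(P[...,2]<.016)]
    if len(q)<20: continue
    (x2,y2),r=cv2.minEnclosingCircle((q[:,:2]*1000).astype(np.float32)); print(' plate',len(q),x2,y2,r)
    go(x/1000,y/1000,.115)
    cv2.imwrite(f'pics/p_{n}.png',c[0]['img'][...,::-1])
E
python3 press.py
```

```text
clock: 4.72
eef_pos: [0.453, -0.1689, 0.17]
orientation: [-3.14, 0.001, 0.424]
wrist_force: [0.6, -0.7, -1.6]
grip_width: 0.0398
gripper_force: 25.0
clock: 5.35
eef_pos: [0.453, -0.1715, 0.1705]
orientation: [-3.142, 0.0, 0.419]
wrist_force: [-0.7, -0.3, -1.4]
grip_width: 0.0397
gripper_force: 25.0
wrist 2499 520.5291137695312 -144.72010803222656 26.800594329833984 [ 0.52137494 -0.1442922   0.04159802]
 plate 12834 520.425048828125 -144.69790649414062 57.50583267211914
shift [72.5  3.1 55.5] tilt [-0. -0.] yaw 0.4193 F [-0.78 -0.31 -0.54] pos [ 0.4531 -0.1714  0.1705] t 5.4
scene 127 519.3402709960938 -143.06715393066406 28.1414794921875 [ 0.51932653 -0.1396538   0.04217588]
 plate 500 521.2388916015625 -155.86476135253906 72.430419921875
shift [72.   1.2 55.6] tilt [ 0.0001 -0.0001] yaw 0.4196 F [-0.31  0.67 -1.56] pos [ 0.4531 -0.1713  0.1706] t 5.45
```

```bash
python3 -m crank '{"grip":[0,0,0,0,0],"xyz":[[30,1,0],[30,1,10],[12,0,25],[0,0,25],[0,0,0]],"turn":[[0,0,0],[0,0,0],[0,0,0],[0,0,0],[0,0,0]]}'
python3 -m crank '{"grip":[0,0,0,0,0],"xyz":[[0,0,2],[0,0,2],[0,0,1],[0,0,0],[0,0,0]],"turn":[[0,0,0],[0,0,0],[0,0,0],[0,0,0],[0,0,0]]}'
```

```text
clock: 6.08
eef_pos: [0.5181, -0.1431, 0.1088]
orientation: [-3.139, 0.003, 0.42]
wrist_force: [0.0, 0.2, -0.6]
grip_width: 0.0395
gripper_force: 25.0
clock: 6.7
eef_pos: [0.5198, -0.1437, 0.1058]
orientation: [3.141, -0.0, 0.42]
wrist_force: [1.2, 0.5, -1.2]
grip_width: 0.0394
gripper_force: 25.0
```

```bash
python3 -m crank '{"grip":[0,0,0,0,0],"xyz":[[0,0,2],[0,0,2],[0,0,2],[0,0,0],[0,0,0]],"turn":[[0,0,0],[0,0,0],[0,0,0],[0,0,0],[0,0,0]]}'
python3 -m crank '{"grip":[0,0,0,0,0],"xyz":[[0,0,2],[0,0,1],[0,0,1],[0,0,0],[0,0,0]],"turn":[[0,0,0],[0,0,0],[0,0,0],[0,0,0],[0,0,0]]}'
```

```text
clock: 7.32
eef_pos: [0.5197, -0.1436, 0.0995]
orientation: [-3.142, -0.0, 0.42]
wrist_force: [1.0, 0.3, -1.7]
grip_width: 0.04
gripper_force: 25.0
clock: 7.95
eef_pos: [0.5197, -0.1436, 0.0956]
orientation: [3.142, -0.0, 0.42]
wrist_force: [0.1, 0.2, -1.6]
grip_width: 0.0396
gripper_force: 25.0
```

```bash
python3 -m crank '{"grip":[0,0,0,0,0],"xyz":[[0,0,1],[0,0,1],[0,0,0],[0,0,0],[0,0,0]],"turn":[[0,0,0],[0,0,0],[0,0,0],[0,0,0],[0,0,0]]}'
python3 -m crank '{"grip":[0,0,0,0,0],"xyz":[[0,0,1],[0,0,1],[0,0,0],[0,0,0],[0,0,0]],"turn":[[0,0,0],[0,0,0],[0,0,0],[0,0,0],[0,0,0]]}'
```

```text
clock: 8.57
eef_pos: [0.5197, -0.1436, 0.0935]
orientation: [-3.142, 0.0, 0.42]
wrist_force: [-0.6, -0.1, -1.9]
grip_width: 0.0398
gripper_force: 25.0
clock: 9.2
eef_pos: [0.5196, -0.1436, 0.0915]
orientation: [-3.142, 0.0, 0.42]
wrist_force: [0.3, -0.2, -1.2]
grip_width: 0.0396
gripper_force: 25.0
```

```bash
python3 -m crank '{"grip":[0,0,0,0,0],"xyz":[[0,0,1],[0,0,0],[0,0,0],[0,0,0],[0,0,0]],"turn":[[0,0,0],[0,0,0],[0,0,0],[0,0,0],[0,0,0]]}'
python3 -m crank '{"grip":[0,0,0,0,0],"xyz":[[0,0,1],[0,0,0],[0,0,0],[0,0,0],[0,0,0]],"turn":[[0,0,0],[0,0,0],[0,0,0],[0,0,0],[0,0,0]]}'
```

```text
clock: 9.82
eef_pos: [0.5197, -0.1436, 0.0905]
orientation: [3.142, -0.0, 0.42]
wrist_force: [-0.5, 1.0, -0.4]
grip_width: 0.0398
gripper_force: 25.0
clock: 10.45
eef_pos: [0.5197, -0.1436, 0.0895]
orientation: [3.142, -0.0, 0.42]
wrist_force: [0.5, -0.3, 0.0]
grip_width: 0.0393
gripper_force: 25.0
```

```bash
python3 -m crank '{"grip":[0,0,0,0,0],"xyz":[[0,0,0.7],[0,0,0],[0,0,0],[0,0,0],[0,0,0]],"turn":[[0,0,0],[0,0,0],[0,0,0],[0,0,0],[0,0,0]]}'
```

```text
clock: 11.08
eef_pos: [0.5197, -0.1436, 0.0888]
orientation: [3.142, -0.0, 0.42]
wrist_force: [0.7, 0.7, 0.8]
grip_width: 0.0398
gripper_force: 25.0
```

```bash
python3 -m crank '{"grip":[1,1,1,1,1],"xyz":[[0,0,0],[0,0,0],[0,0,0],[0,0,0],[0,0,-10]],"turn":[[0,0,0],[0,0,0],[0,0,0],[0,0,0],[0,0,0]]}'
python3 -m crank '{"grip":[1,1,1,1,1],"xyz":[[0,0,-30],[0,0,-50],[0,0,-50],[-30,-40,-10],[-40,-45,0]],"turn":[[0,0,0],[0,0,0],[0,0,0],[0,0,0],[0,0,0]]}'
python3 - <<'E'
from h import *
from go import go
for n in ['scene','side']:
    c=cam(n); P=cloud(*c); cv2.imwrite(f'pics/a_{n}.png',c[0]['img'][...,::-1])
    d=np.hypot(P[...,0]-.5197,P[...,1]+.1436)<.045
    q=P[d&(P[...,2]>.105)&(P[...,2]<.14)]
    (x,y),r=cv2.minEnclosingCircle((q[:,:2]*1000).astype(np.float32)); print(n,len(q),x,y,r,q.mean(0),np.percentile(q[:,2],[50,90,98]))
    g=P[(P[...,2]<.15)]; 
    d=np.hypot(P[...,0]-.3895,P[...,1]-.322)<.045
    q=P[d&(P[...,2]>.115)]
    print('pounder',len(q),q.mean(0))
go(.389,.322,.2)
E
```

```text
clock: 11.7
eef_pos: [0.519, -0.1435, 0.0985]
orientation: [-3.14, 0.001, 0.42]
wrist_force: [1.1, 0.9, 0.1]
grip_width: 0.0851
gripper_force: 0.0
clock: 12.32
eef_pos: [0.4219, -0.0938, 0.2407]
orientation: [3.139, -0.003, 0.42]
wrist_force: [-0.8, 1.4, -0.3]
grip_width: 0.0916
gripper_force: 0.0
scene 23 522.8637084960938 -134.38134765625 18.11243438720703 [ 0.52233708 -0.12852821  0.11307296] [0.113667   0.11728931 0.11975825]
pounder 147 [0.38943595 0.32253255 0.12658238]<stdin>:7: RuntimeWarning: Mean of empty slice.
  ret = um.true_divide(
Traceback (most recent call last):
IndexError: index -1 is out of bounds for axis 0 with size 0
```

```bash
python3 -m crank '{"grip":[1,1,1,1,1],"xyz":[[20,-56,0],[20,-56,0],[20,-56,0],[20,-56,0],[20,-56,0]],"turn":[[0,0,0],[0,0,0],[0,0,0],[0,0,0],[0,0,0]]}'
python3 -m crank '{"grip":[1,1,1,1,1],"xyz":[[14,-48,0],[12,-40,5],[6,-20,10],[0,0,5],[0,0,0]],"turn":[[0,0,0],[0,0,0],[0,0,0],[0,0,0],[0,0,0]]}'
python3 - <<'E'
from h import *
from go import go
for n in ['wrist','scene','side']:
    c=cam(n); P=cloud(*c); cv2.imwrite(f'pics/b_{n}.png',c[0]['img'][...,::-1])
    for nm,cx,cy,lo,hi in [('handle',.5197,-.1436,.108,.14),('pounder',.3895,.322,.115,.14)]:
        d=np.hypot(P[...,0]-cx,P[...,1]-cy)<.045
        q=P[d&(P[...,2]>lo)&(P[...,2]<hi)]
        if len(q)<5: continue
        (x,y),r=cv2.minEnclosingCircle((q[:,:2]*1000).astype(np.float32)); print(n,nm,len(q),x,y,r,q.mean(0),np.percentile(q[:,2],[50,90,98]).round(4))
        if nm=='pounder' :go(x/1000,y/1000,.095)
print(arm.get_obs()['q'].round(2))
E
```

```text
clock: 13.05
eef_pos: [0.3986, 0.2037, 0.2397]
orientation: [3.14, -0.002, 0.419]
wrist_force: [1.5, 0.2, 0.6]
grip_width: 0.0921
gripper_force: 0.0
clock: 13.68
eef_pos: [0.3837, 0.3126, 0.2186]
orientation: [3.141, 0.001, 0.419]
wrist_force: [0.4, 0.6, 0.4]
grip_width: 0.0917
gripper_force: 0.0
wrist pounder 1930 393.8648986816406 319.614013671875 17.063581466674805 [0.39550446 0.32010558 0.12566591] [0.1267 0.1281 0.1288]
shift [ 12.   -2.7 123.8] tilt [ 0.    -0.001] yaw 0.4185 F [-0.51 -0.04 -1.16] pos [0.384  0.3124 0.2189] t 13.72
scene handle 115 518.5903930664062 -141.66270446777344 21.18942642211914 [ 0.51763856 -0.13968545  0.1174807 ] [0.118  0.1206 0.1217]
scene pounder 70 388.55657958984375 320.0516357421875 16.171703338623047 [0.38241527 0.31929871 0.12571366] [0.1265 0.1296 0.1307]
shift [  7.1  -5.3 124. ] tilt [ 0.0005 -0.0008] yaw 0.418 F [-0.14  0.49 -0.1 ] pos [0.3842 0.3124 0.2191] t 13.78
side handle 96 515.0167846679688 -140.87548828125 21.732032775878906 [ 0.51503646 -0.13894     0.11764076] [0.1184 0.1205 0.1215]
side pounder 118 390.3172607421875 322.8843994140625 17.18541717529297 [0.38656521 0.32330313 0.12631416] [0.1273 0.1309 0.132 ]
shift [  9.7  -7.2 124.1] tilt [ 0.0008 -0.0005] yaw 0.4179 F [ 0.01  0.29 -0.89] pos [0.3842 0.3125 0.2191] t 13.82
[ 0.04  0.35 -0.93  1.95  0.34  1.   -2.19]
```

```bash
python3 -m crank '{"grip":[1,1,1,1,1],"xyz":[[10,-5,25],[0,0,45],[0,0,36],[0,0,18],[0,0,0]],"turn":[[0,0,0],[0,0,0],[0,0,0],[0,0,0],[0,0,0]]}'
python3 -m crank '{"grip":[0,0,0,0,0],"xyz":[[0,0,0],[0,0,0],[0,0,0],[0,0,0],[0,0,0]],"turn":[[0,0,0],[0,0,0],[0,0,0],[0,0,0],[0,0,0]]}' 40
python3 -m crank '{"grip":[0,0,0,0,0],"xyz":[[0,0,0],[0,0,0],[0,0,0],[0,0,0],[0,0,0]],"turn":[[0,0,0],[0,0,0],[0,0,0],[0,0,0],[0,0,0]]}' 60
```

```text
clock: 14.45
eef_pos: [0.3905, 0.3216, 0.0944]
orientation: [3.141, 0.001, 0.419]
wrist_force: [0.6, 0.3, 0.3]
grip_width: 0.0917
gripper_force: 0.0
clock: 15.08
eef_pos: [0.3907, 0.3222, 0.095]
orientation: [3.141, -0.0, 0.42]
wrist_force: [0.1, -0.4, 0.2]
grip_width: 0.0464
gripper_force: 0.0
clock: 15.7
eef_pos: [0.3906, 0.3221, 0.0948]
orientation: [3.141, 0.0, 0.42]
wrist_force: [0.8, -1.0, 0.1]
grip_width: 0.0313
gripper_force: 60.0
```

```bash
python3 -m crank '{"grip":[0,0,0,0,0],"xyz":[[0,0,-40],[0,0,-55],[0,0,-55],[-9,40,-10],[-9,60,0]],"turn":[[0,0,0],[0,0,0],[0,0,0],[0,0,0],[0,0,0]]}'
python3 -m crank '{"grip":[0,0,0,0,0],"xyz":[[-9,60,0],[-9,60,0],[-9,60,0],[-9,60,0],[-9,60,0]],"turn":[[0,0,0],[0,0,0],[0,0,0],[0,0,0],[0,0,0]]}'
python3 -m crank '{"grip":[0,0,0,0,0],"xyz":[[-5,40,0],[-3,25,0],[-1,12,0],[0,0,0],[0,0,0]],"turn":[[0,0,0],[0,0,0],[0,0,0],[0,0,0],[0,0,0]]}'
python3 go.py .519 -.143 .225
```

```text
clock: 16.32
eef_pos: [0.415, 0.2248, 0.2562]
orientation: [-3.141, -0.003, 0.425]
wrist_force: [1.4, -1.0, -2.7]
grip_width: 0.0317
gripper_force: 60.0
clock: 16.95
eef_pos: [0.4961, -0.0706, 0.2547]
orientation: [3.141, -0.0, 0.42]
wrist_force: [-0.1, -0.3, -1.3]
grip_width: 0.0315
gripper_force: 60.0
clock: 17.58
eef_pos: [0.5192, -0.1405, 0.2549]
orientation: [-3.141, -0.0, 0.423]
wrist_force: [-0.3, 0.0, -1.4]
grip_width: 0.0312
gripper_force: 60.0
shift [-1.2  2.2 29.9] tilt [-0.0001  0.0007] yaw 0.4227 F [-0.3   0.03 -1.44] pos [ 0.5192 -0.1405  0.2549] t 17.57
```

```bash
python3 -m crank '{"grip":[0,0,0,0,0],"xyz":[[-1,1,10],[0,0,15],[0,0,8],[0,0,3],[0,0,0]],"turn":[[0,0,0],[0,0,0],[0,0,0],[0,0,0],[0,0,0]]}'
python3 -m crank '{"grip":[0,0,0,0,0],"xyz":[[0,0,1],[0,0,1],[0,0,0],[0,0,0],[0,0,0]],"turn":[[0,0,0],[0,0,0],[0,0,0],[0,0,0],[0,0,0]]}'
python3 - <<'E'
from h import *
w=cam('wrist');s=cam('side');c=cam('scene')
print(arm.get_obs()['wrist_force'])
o=np.zeros((600,800,3),np.uint8)
def cr(k,p,n):
    T=np.linalg.inv(k[1]); q=T[:3,:3]@np.array(p)+T[:3,3]; u,v=cv2.projectPoints(q.reshape(1,1,3),np.zeros(3),np.zeros(3),k[2],k[3])[0].ravel().astype(int)
    return cv2.resize(k[0]['img'][v-30:v+30,u-40:u+40],(400,300),interpolation=cv2.INTER_CUBIC)
o[:300,:400]=cr(c,(.519,-.143,.1),0);o[:300,400:]=cr(s,(.519,-.143,.1),0);o[300:550,:400]=cv2.resize(w[0]['img'],(400,250))
cv2.imwrite('pics/tap0.png',o[...,::-1])
E
```

```text
clock: 18.2
eef_pos: [0.5187, -0.1439, 0.2186]
orientation: [-3.141, 0.0, 0.42]
wrist_force: [0.1, -0.3, -1.1]
grip_width: 0.0313
gripper_force: 60.0
clock: 18.82
eef_pos: [0.5188, -0.1441, 0.2169]
orientation: [3.141, -0.0, 0.42]
wrist_force: [0.6, -0.2, -1.0]
grip_width: 0.0315
gripper_force: 60.0
[ 0.43527033 -0.2498446  -2.13801531]
```

View pics/tap0.png

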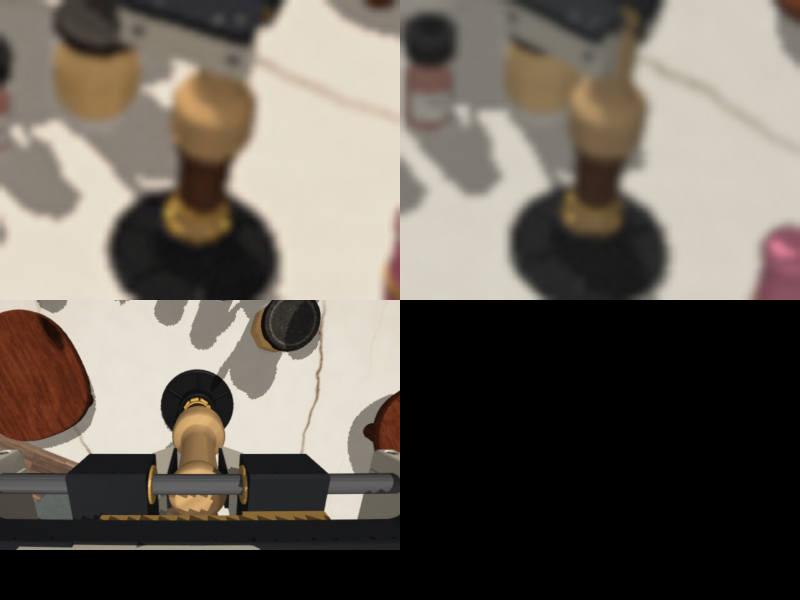

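The pounder foot sits just above the handle's head, centred on it in both views (at (212,130) and (605,130)). Tapping down step by step.

```bash
python3 -m crank '{"grip":[0,0,0,0,0],"xyz":[[0,0,1],[0,0,0],[0,0,1],[0,0,0],[0,0,0]],"turn":[[0,0,0],[0,0,0],[0,0,0],[0,0,0],[0,0,0]]}'
python3 -m crank '{"grip":[0,0,0,0,0],"xyz":[[0,0,0.5],[0,0,0.5],[0,0,0],[0,0,0],[0,0,0]],"turn":[[0,0,0],[0,0,0],[0,0,0],[0,0,0],[0,0,0]]}'
```

```text
clock: 19.6
eef_pos: [0.5188, -0.144, 0.2148]
orientation: [-3.142, -0.0, 0.42]
wrist_force: [-1.1, -0.7, -1.8]
grip_width: 0.0317
gripper_force: 60.0
clock: 20.23
eef_pos: [0.5189, -0.144, 0.2139]
orientation: [3.142, -0.0, 0.42]
wrist_force: [-0.1, 0.7, -1.2]
grip_width: 0.0314
gripper_force: 60.0
```

```bash
python3 -m crank '{"grip":[0,0,0,0,0],"xyz":[[0,0,0.5],[0,0,0.5],[0,0,0],[0,0,0],[0,0,0]],"turn":[[0,0,0],[0,0,0],[0,0,0],[0,0,0],[0,0,0]]}'
```

```text
clock: 20.85
eef_pos: [0.5188, -0.1441, 0.2128]
orientation: [3.142, -0.0, 0.42]
wrist_force: [-0.1, 0.2, -0.3]
grip_width: 0.0316
gripper_force: 60.0
```

```bash
python3 -m crank '{"grip":[0,0,0,0,0],"xyz":[[0,0,0.5],[0,0,0.5],[0,0,0],[0,0,0],[0,0,0]],"turn":[[0,0,0],[0,0,0],[0,0,0],[0,0,0],[0,0,0]]}'
```

```text
clock: 21.48
eef_pos: [0.5188, -0.144, 0.2119]
orientation: [3.142, -0.0, 0.42]
wrist_force: [-0.3, 1.5, 1.6]
grip_width: 0.0314
gripper_force: 60.0
```

```bash
python3 -m crank '{"grip":[0,0,0,0,0],"xyz":[[0,0,0.5],[0,0,0.4],[0,0,0],[0,0,0],[0,0,0]],"turn":[[0,0,0],[0,0,0],[0,0,0],[0,0,0],[0,0,0]]}'
```

```text
clock: 22.1
eef_pos: [0.5189, -0.144, 0.2111]
orientation: [3.141, -0.0, 0.42]
wrist_force: [0.6, 1.5, 4.4]
grip_width: 0.0315
gripper_force: 60.0
```

```bash
python3 -m crank '{"grip":[0,0,0,0,0],"xyz":[[0,0,0.5],[0,0,0],[0,0,0],[0,0,0],[0,0,0]],"turn":[[0,0,0],[0,0,0],[0,0,0],[0,0,0],[0,0,0]]}'
```

```text
clock: 22.72
eef_pos: [0.519, -0.144, 0.2106]
orientation: [3.141, -0.0, 0.42]
wrist_force: [-0.8, 1.3, 5.6]
grip_width: 0.0312
gripper_force: 60.0
```

```bash
python3 -m crank '{"grip":[0,0,0,0,0],"xyz":[[0,0,0.5],[0,0,0],[0,0,0],[0,0,0],[0,0,0]],"turn":[[0,0,0],[0,0,0],[0,0,0],[0,0,0],[0,0,0]]}'
```

```text
clock: 23.35
eef_pos: [0.5192, -0.1439, 0.2104]
orientation: [3.141, -0.001, 0.42]
wrist_force: [-0.8, 1.6, 7.0]
grip_width: 0.0315
gripper_force: 60.0
```

```bash
python3 -m crank '{"grip":[0,0,0,0,0],"xyz":[[0,0,0.6],[0,0,0],[0,0,0],[0,0,0],[0,0,0]],"turn":[[0,0,0],[0,0,0],[0,0,0],[0,0,0],[0,0,0]]}'
```

```text
clock: 23.98
eef_pos: [0.5195, -0.1438, 0.2101]
orientation: [3.141, -0.001, 0.42]
wrist_force: [-1.2, 2.3, 8.4]
grip_width: 0.0316
gripper_force: 60.0
```

```bash
python3 -m crank '{"grip":[0,0,0,0,0],"xyz":[[0,0,0.6],[0,0,0],[0,0,0],[0,0,0],[0,0,0]],"turn":[[0,0,0],[0,0,0],[0,0,0],[0,0,0],[0,0,0]]}'
```

```text
clock: 24.6
eef_pos: [0.5198, -0.1438, 0.2099]
orientation: [3.14, -0.002, 0.42]
wrist_force: [-1.4, 2.1, 11.2]
grip_width: 0.0315
gripper_force: 60.0
```

```bash
python3 -m crank '{"grip":[0,0,0,0,0],"xyz":[[-0.5,0,0.6],[0,0,0.6],[0,0,0],[0,0,0],[0,0,0]],"turn":[[0,0,0],[0,0,0],[0,0,0],[0,0,0],[0,0,0]]}'
```

```text
clock: 25.22
eef_pos: [0.52, -0.1439, 0.2094]
orientation: [3.14, -0.003, 0.42]
wrist_force: [-0.4, 2.2, 14.9]
grip_width: 0.0313
gripper_force: 60.0
```

```bash
python3 -m crank '{"grip":[0,0,0,0,0],"xyz":[[-0.3,0,0.5],[0,0,0.5],[0,0,0],[0,0,0],[0,0,0]],"turn":[[0,0,0],[0,0,0],[0,0,0],[0,0,0],[0,0,0]]}'
```

```text
clock: 25.85
eef_pos: [0.5204, -0.1439, 0.209]
orientation: [3.139, -0.004, 0.42]
wrist_force: [-1.5, 3.6, 17.1]
grip_width: 0.032
gripper_force: 60.0
```

```bash
python3 -m crank '{"grip":[0,0,0,0,0],"xyz":[[-0.3,0,0.6],[0,0,0.6],[0,0,0],[0,0,0],[0,0,0]],"turn":[[0,0,0],[0,0,0],[0,0,0],[0,0,0],[0,0,0]]}'
```

```text
clock: 26.48
eef_pos: [0.5208, -0.144, 0.2086]
orientation: [3.138, -0.005, 0.42]
wrist_force: [-1.7, 2.8, 20.2]
grip_width: 0.0315
gripper_force: 60.0
```

```bash
python3 -m crank '{"grip":[0,0,0,0,0],"xyz":[[-0.2,0,0.5],[0,0,0.4],[0,0,0],[0,0,0],[0,0,0]],"turn":[[0,0,0],[0,0,0],[0,0,0],[0,0,0],[0,0,0]]}'
```

```text
clock: 27.1
eef_pos: [0.5211, -0.1439, 0.2082]
orientation: [3.137, -0.006, 0.42]
wrist_force: [-0.6, 3.1, 23.8]
grip_width: 0.031
gripper_force: 60.0
```

```bash
python3 -m crank '{"grip":[0,0,0,0,0],"xyz":[[0,0,-6],[0,0,-20],[0,0,-30],[3,-20,0],[8,-50,0]],"turn":[[0,0,0],[0,0,0],[0,0,0],[0,0,0],[0,0,0]]}'
python3 -m crank '{"grip":[0,0,0,0,0],"xyz":[[9,-60,0],[9,-60,0],[9,-60,0],[9,-60,0],[9,-60,0]],"turn":[[0,0,0],[0,0,0],[0,0,0],[0,0,0],[0,0,0]]}'
python3 -m crank '{"grip":[0,0,0,0,0],"xyz":[[9,-50,0],[5,-30,0],[2,-15,0],[0,0,0],[0,0,0]],"turn":[[0,0,0],[0,0,0],[0,0,0],[0,0,0],[0,0,0]]}'
python3 - <<'E'
from h import *
from go import go
for n in ['scene','side']:
    c=cam(n); P=cloud(*c); cv2.imwrite(f'pics/c_{n}.png',c[0]['img'][...,::-1])
    d=np.hypot(P[...,0]-.5197,P[...,1]+.1436)<.045
    q=P[d&(P[...,2]>.103)&(P[...,2]<.14)]
    (x,y),r=cv2.minEnclosingCircle((q[:,:2]*1000).astype(np.float32)); print(n,len(q),x,y,r,q.mean(0),np.percentile(q[:,2],[50,90,98]).round(4))
go(.3906,.3221,.0948)
E
```

```text
clock: 27.72
eef_pos: [0.4981, -0.0772, 0.259]
orientation: [-3.141, 0.001, 0.415]
wrist_force: [0.7, 1.0, -1.7]
grip_width: 0.0311
gripper_force: 60.0
clock: 28.35
eef_pos: [0.4155, 0.2174, 0.259]
orientation: [3.141, 0.002, 0.42]
wrist_force: [1.6, 0.2, -2.5]
grip_width: 0.0311
gripper_force: 60.0
clock: 28.98
eef_pos: [0.3942, 0.3076, 0.2598]
orientation: [3.14, 0.001, 0.418]
wrist_force: [0.2, -0.2, -1.9]
grip_width: 0.0314
gripper_force: 60.0
scene 114 519.2158813476562 -139.88504028320312 20.917322158813477 [ 0.51871879 -0.13883871  0.11201921] [0.1128 0.1154 0.1167]
side 95 517.8380126953125 -141.43838500976562 21.1734676361084 [ 0.51541299 -0.13927938  0.11209526] [0.1128 0.1157 0.1169]
shift [  2.3 -15.  165.3] tilt [ 0.0001 -0.0011] yaw 0.4172 F [ 0.51  0.38 -1.59] pos [0.3946 0.3077 0.2601] t 29.07
```

```bash
python3 -m crank '{"grip":[0,0,0,0,0],"xyz":[[2,-12,30],[0,-2,50],[0,0,50],[0,0,22],[0,0,8]],"turn":[[0,0,0],[0,0,0],[0,0,0],[0,0,0],[0,0,0]]}'
python3 -m crank '{"grip":[0,0,0,0,0],"xyz":[[0,0,1],[0,0,1],[0,0,1],[0,0,1],[0,0,0]],"turn":[[0,0,0],[0,0,0],[0,0,0],[0,0,0],[0,0,0]]}'
```

```text
clock: 29.7
eef_pos: [0.3899, 0.3214, 0.0991]
orientation: [3.141, 0.002, 0.418]
wrist_force: [-0.1, 0.1, -2.0]
grip_width: 0.0316
gripper_force: 60.0
clock: 30.32
eef_pos: [0.39, 0.323, 0.0966]
orientation: [3.141, -0.0, 0.42]
wrist_force: [-0.5, -0.5, -0.9]
grip_width: 0.0313
gripper_force: 60.0
```

```bash
python3 -m crank '{"grip":[0,0,0,0,0],"xyz":[[0,0,1],[0,0,0],[0,0,0.5],[0,0,0],[0,0,0]],"turn":[[0,0,0],[0,0,0],[0,0,0],[0,0,0],[0,0,0]]}'
```

```text
clock: 30.95
eef_pos: [0.3899, 0.323, 0.0949]
orientation: [3.142, 0.0, 0.42]
wrist_force: [0.1, -0.6, -1.7]
grip_width: 0.0312
gripper_force: 60.0
```

```bash
python3 -m crank '{"grip":[0,0,0,0,0],"xyz":[[0,0,0.5],[0,0,0],[0,0,0.5],[0,0,0],[0,0,0]],"turn":[[0,0,0],[0,0,0],[0,0,0],[0,0,0],[0,0,0]]}'
```

```text
clock: 31.58
eef_pos: [0.3906, 0.3233, 0.0947]
orientation: [3.141, -0.001, 0.42]
wrist_force: [-0.5, -1.4, 7.1]
grip_width: 0.0312
gripper_force: 60.0
```

```bash
python3 -m crank '{"grip":[1,1,1,1,1],"xyz":[[0,0,0],[0,0,0],[0,0,0],[0,0,-5],[0,0,-25]],"turn":[[0,0,0],[0,0,0],[0,0,0],[0,0,0],[0,0,0]]}'
python3 -m crank '{"grip":[1,1,1,1,1],"xyz":[[0,0,-40],[0,0,-50],[-9,50,-20],[-9,60,0],[-9,60,0]],"turn":[[0,0,0],[0,0,0],[0,0,0],[0,0,0],[0,0,0]]}'
python3 -m crank '{"grip":[1,1,1,1,1],"xyz":[[-9,60,0],[-9,60,0],[-9,60,0],[-9,50,0],[-5,25,0]],"turn":[[0,0,0],[0,0,0],[0,0,0],[0,0,0],[0,0,0]]}'
python3 -m crank '{"grip":[1,1,1,1,1],"xyz":[[-3,20,10],[-2,10,10],[0,0,5],[0,0,0],[0,0,0]],"turn":[[0,0,0],[0,0,0],[0,0,0],[0,0,0],[0,0,0]]}'
python3 - <<'E'
from h import *
from go import go
c=cam('wrist'); P=cloud(*c)
d=np.hypot(P[...,0]-.5197,P[...,1]+.1436)<.045
q=P[d&(P[...,2]>.103)&(P[...,2]<.14)]
(x,y),r=cv2.minEnclosingCircle((q[:,:2]*1000).astype(np.float32)); print(len(q),x,y,r,q.mean(0),np.percentile(q[:,2],[50,90,98]).round(4))
go(x/1000,y/1000,.084)
q=P[(np.hypot(P[...,0]-.52,P[...,1]+.144)<.08)&(P[...,2]>.005)&(P[...,2]<.016)]
(x,y),r=cv2.minEnclosingCircle((q[:,:2]*1000).astype(np.float32)); print('plate',x,y,r)
s,T,K,D=c=cam('scene'); P=cloud(*c)
d=np.hypot(P[...,0]-.39,P[...,1]-.322)<.06; q=P[d&(P[...,2]>.118)]; print('pounder',q.mean(0),q[:,2].max())
cv2.imwrite('pics/d.png',c[0]['img'][...,::-1])
E
```

```text
clock: 32.2
eef_pos: [0.3889, 0.3222, 0.1233]
orientation: [3.141, 0.003, 0.42]
wrist_force: [-0.5, 0.5, 0.1]
grip_width: 0.0768
gripper_force: 0.0
clock: 32.83
eef_pos: [0.4351, 0.1553, 0.2347]
orientation: [3.141, -0.002, 0.421]
wrist_force: [0.5, -1.1, -0.4]
grip_width: 0.0917
gripper_force: 0.0
clock: 33.45
eef_pos: [0.5013, -0.0964, 0.234]
orientation: [3.141, 0.0, 0.416]
wrist_force: [-0.0, 0.3, 1.2]
grip_width: 0.092
gripper_force: 0.0
clock: 34.08
eef_pos: [0.5089, -0.121, 0.2092]
orientation: [3.142, -0.0, 0.422]
wrist_force: [0.7, -0.1, -0.5]
grip_width: 0.0918
gripper_force: 0.0
2547 521.575927734375 -144.10433959960938 20.164127349853516 [ 0.52278618 -0.14326556  0.11116235] [0.1115 0.1125 0.1132]
shift [  2.1  26.  125.3] tilt [ 0.0006 -0.0001] yaw 0.4215 F [-0.1   0.15 -0.22] pos [ 0.509  -0.1213  0.2093] t 34.12
plate 521.0342407226562 -144.36106872558594 57.50434875488281
pounder [0.38886987 0.32344358 0.1267292 ] 0.1328716181959635
```

```bash
python3 -m crank '{"grip":[1,1,1,1,1],"xyz":[[1,12,0],[0,13,26],[0,0,50],[0,0,35],[0,0,14]],"turn":[[0,0,0],[0,0,0],[0,0,0],[0,0,0],[0,0,0]]}'
python3 -m crank '{"grip":[0,0,0,0,0],"xyz":[[0,0,0],[0,0,0],[0,0,0],[0,0,0],[0,0,0]],"turn":[[0,0,0],[0,0,0],[0,0,0],[0,0,0],[0,0,0]]}' 50
python3 -m crank '{"grip":[0,0,0,0,0],"xyz":[[0,0,0],[0,0,0],[0,0,0],[0,0,0],[0,0,0]],"turn":[[0,0,0],[0,0,0],[0,0,0],[0,0,0],[0,0,0]]}'
```

```text
clock: 34.8
eef_pos: [0.5189, -0.1451, 0.082]
orientation: [-3.14, 0.002, 0.419]
wrist_force: [-1.2, -0.1, -0.0]
grip_width: 0.092
gripper_force: 0.0
clock: 35.42
eef_pos: [0.52, -0.1448, 0.0844]
orientation: [3.141, -0.0, 0.42]
wrist_force: [-0.3, 0.1, -0.1]
grip_width: 0.0463
gripper_force: 0.0
clock: 36.05
eef_pos: [0.5199, -0.1442, 0.0842]
orientation: [-3.141, -0.0, 0.42]
wrist_force: [-1.3, 2.6, 5.8]
grip_width: 0.039
gripper_force: 50.0
```

```bash
python3 -m crank '{"grip":[0,0,0,0,0],"xyz":[[0,0,-3],[0,0,-5],[0,0,-5],[0,0,-5],[0,0,0]],"turn":[[0,0,0],[0,0,0],[0,0,0],[0,0,0],[0,0,0]]}'
python3 go.py .457 .103 .15
```

```text
clock: 36.67
eef_pos: [0.5202, -0.1448, 0.1024]
orientation: [3.141, -0.001, 0.42]
wrist_force: [0.9, 0.0, -7.7]
grip_width: 0.0395
gripper_force: 50.0
shift [  43.3 -252.   -47.7] tilt [ 0.001  -0.0003] yaw 0.4197 F [ 0.89  0.04 -7.71] pos [ 0.5202 -0.1448  0.1024] t 36.67
```

```bash
python3 -m crank '{"grip":[0,0,0,0,0],"xyz":[[0,0,-20],[0,0,-30],[0,-15,-25],[4,-25,0],[6,-35,0]],"turn":[[0,0,0],[0,0,0],[0,0,0],[0,0,0],[0,0,0]]}'
python3 -m crank '{"grip":[0,0,0,0,0],"xyz":[[8,-45,0],[8,-45,0],[7,-40,0],[6,-30,0],[4,-17,0]],"turn":[[0,0,0],[0,0,0],[0,0,0],[0,0,0],[0,0,0]]}'
python3 -m crank '{"grip":[0,0,0,0,0],"xyz":[[0,0,10],[0,0,10],[0,0,5],[0,0,0],[0,0,0]],"turn":[[0,0,0],[0,0,0],[0,0,0],[0,0,0],[0,0,0]]}'
python3 - <<'E'
from h import *
from go import go
for n in ['wrist','scene','side']:
    c=cam(n); P=cloud(*c); cv2.imwrite(f'pics/e_{n}.png',c[0]['img'][...,::-1])
    q=P[(np.hypot(P[...,0]-.457,P[...,1]-.103)<.12)&(P[...,2]>.033)&(P[...,2]<.052)]
    print(n,len(q),q[:,:2].min(0),q[:,:2].max(0),(q.min(0)+q.max(0))/2)
go(.4575,.103,.127)
E
```

```text
clock: 37.3
eef_pos: [0.4988, -0.0724, 0.1786]
orientation: [3.14, -0.001, 0.418]
wrist_force: [-0.8, 0.8, -7.3]
grip_width: 0.0396
gripper_force: 50.0
clock: 37.92
eef_pos: [0.4559, 0.1054, 0.1783]
orientation: [3.141, -0.001, 0.423]
wrist_force: [1.4, -1.1, -7.8]
grip_width: 0.0396
gripper_force: 50.0
clock: 38.55
eef_pos: [0.4566, 0.1027, 0.152]
orientation: [-3.141, -0.0, 0.419]
wrist_force: [-0.4, -0.2, -7.6]
grip_width: 0.0395
gripper_force: 50.0
wrist 19522 [0.39489998 0.00582448] [0.55604192 0.19459254] [0.47547095 0.10020851 0.03843917]
scene 1325 [0.36379139 0.00780756] [0.54261052 0.19671035] [0.45320096 0.10225896 0.04022304]
side 1129 [0.36221561 0.00815169] [0.53144115 0.19668467] [0.44682838 0.10241818 0.04160237]
shift [ 0.8  0.3 25.2] tilt [0.0006 0.0001] yaw 0.4196 F [ 0.19  0.18 -7.22] pos [0.4567 0.1029 0.1522] t 38.7
```

View pics/e_side.png

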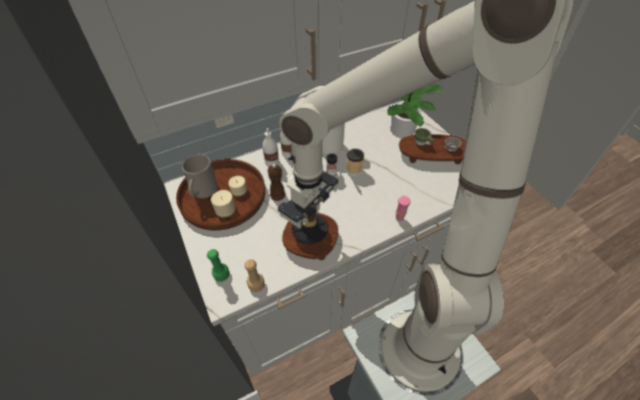

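The press hangs by its handle over the board centre at (311,232), and the beech pounder stands upright at (256,275). Lowering softly.

```bash
python3 -m crank '{"grip":[0,0,0,0,0],"xyz":[[0,0,7],[0,0,7],[0,0,4],[0,0,2],[0,0,1]],"turn":[[0,0,0],[0,0,0],[0,0,0],[0,0,0],[0,0,0]]}'
python3 -m crank '{"grip":[0,0,0,0,0],"xyz":[[0,0,0.5],[0,0,0.5],[0,0,0.5],[0,0,0],[0,0,0]],"turn":[[0,0,0],[0,0,0],[0,0,0],[0,0,0],[0,0,0]]}'
```

```text
clock: 39.33
eef_pos: [0.4564, 0.1031, 0.1308]
orientation: [-3.141, 0.0, 0.42]
wrist_force: [-0.8, 0.3, -7.8]
grip_width: 0.0391
gripper_force: 50.0
clock: 39.95
eef_pos: [0.4564, 0.103, 0.1295]
orientation: [3.142, -0.0, 0.42]
wrist_force: [-0.5, 0.3, -7.6]
grip_width: 0.039
gripper_force: 50.0
```

```bash
python3 -m crank '{"grip":[0,0,0,0,0],"xyz":[[0,0,0.5],[0,0,0.5],[0,0,0.5],[0,0,0],[0,0,0]],"turn":[[0,0,0],[0,0,0],[0,0,0],[0,0,0],[0,0,0]]}'
```

```text
clock: 40.58
eef_pos: [0.4564, 0.103, 0.1279]
orientation: [3.142, -0.0, 0.42]
wrist_force: [-0.8, 0.7, -9.2]
grip_width: 0.0396
gripper_force: 50.0
```

```bash
python3 -m crank '{"grip":[0,0,0,0,0],"xyz":[[0,0,0.5],[0,0,0.5],[0,0,0.5],[0,0,0],[0,0,0]],"turn":[[0,0,0],[0,0,0],[0,0,0],[0,0,0],[0,0,0]]}'
```

```text
clock: 41.2
eef_pos: [0.4564, 0.103, 0.1265]
orientation: [3.142, -0.0, 0.42]
wrist_force: [-1.1, -0.5, -6.3]
grip_width: 0.0393
gripper_force: 50.0
```

```bash
python3 -m crank '{"grip":[0,0,0,0,0],"xyz":[[0,0,0.5],[0,0,0],[0,0,0.3],[0,0,0],[0,0,0]],"turn":[[0,0,0],[0,0,0],[0,0,0],[0,0,0],[0,0,0]]}'
```

```text
clock: 41.82
eef_pos: [0.4568, 0.1033, 0.1262]
orientation: [3.141, -0.001, 0.42]
wrist_force: [-2.5, -1.4, 3.9]
grip_width: 0.0397
gripper_force: 50.0
```

```bash
python3 -m crank '{"grip":[1,1,1,1,1],"xyz":[[0,0,0],[0,0,0],[0,0,0],[0,0,0],[0,0,-5]],"turn":[[0,0,0],[0,0,0],[0,0,0],[0,0,0],[0,0,0]]}'
python3 -m crank '{"grip":[1,1,1,1,1],"xyz":[[0,0,-20],[0,0,-40],[0,0,-50],[0,0,-30],[0,30,0]],"turn":[[0,0,0],[0,0,0],[0,0,0],[0,0,0],[0,0,0]]}'
python3 -m crank '{"grip":[1,1,1,1,1],"xyz":[[-10,50,0],[-20,50,0],[-20,40,0],[0,20,0],[0,0,0]],"turn":[[0,0,0],[0,0,0],[0,0,0],[0,0,0],[0,0,0]]}'
python3 - <<'E'
from h import *
c=cam('scene'); P=cloud(*c); cv2.imwrite('pics/f.png',c[0]['img'][...,::-1])
q=P[(np.hypot(P[...,0]-.457,P[...,1]-.103)<.06)&(P[...,2]>.14)]; print(len(q),q.mean(0),np.percentile(q[:,2],98))
E
```

```text
clock: 42.45
eef_pos: [0.4561, 0.1029, 0.1305]
orientation: [-3.141, 0.001, 0.42]
wrist_force: [-0.0, 0.0, 0.4]
grip_width: 0.0848
gripper_force: 0.0
clock: 43.08
eef_pos: [0.4699, 0.0779, 0.274]
orientation: [3.139, -0.006, 0.424]
wrist_force: [0.9, -1.2, -0.4]
grip_width: 0.092
gripper_force: 0.0
clock: 43.7
eef_pos: [0.4888, -0.0915, 0.2708]
orientation: [-3.141, -0.001, 0.418]
wrist_force: [-0.4, 0.6, 0.0]
grip_width: 0.0918
gripper_force: 0.0
160 [0.45447982 0.10637048 0.15397745] 0.1582092325241842
```

View pics/f.png

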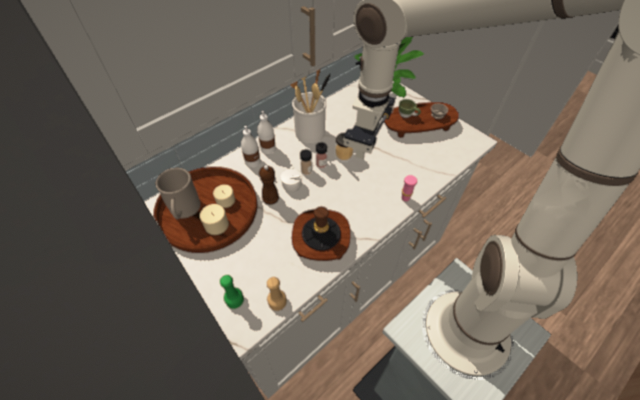

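The press stands centred on the board at (321,232) with its handle upright. The pounder is upright at (276,292), and everything else is where it was. Handing in.

```bash
python3 -c "
from workcell import arm
print(arm.finish_job())"
```

```text
the job is handed in; nothing more can be done
None
```

The job is handed in at about 44 s: the handle was driven in with about 25 N and held when lifted, the pounder is back upright on the worktop, and the press stands on the small board; no verdict was returned.

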